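Line up the laboratory weights by size

TASK

Line up the four steel knob weights on the row of round cork pads, one standing in the middle of each pad, in order of size: the smallest on the pad next to the upright post, the largest on the pad at the other end. Set them down instead of dropping them, do not tip any over, and leave the white cup standing where it is.

Things in the scene. Friction and masses are not known exactly. Their poses are not given: they have to be found in the camera images.
- weight_s: the smallest of four loose stainless-steel laboratory weights: an upright cylinder 24 mm in diameter and 26 mm high, with a knob of 14.9 mm diameter on a narrower neck on top, 38 mm high in all, about 100 g. Origin: centre of its underside, z up its axis.
- weight_m: the second smallest of four loose stainless-steel laboratory weights: an upright cylinder 30 mm in diameter and 34 mm high, with a knob of 18.6 mm diameter on a narrower neck on top, 49 mm high in all, about 200 g. Origin: centre of its underside, z up its axis.
- weight_l: the second largest of four loose stainless-steel laboratory weights: an upright cylinder 38 mm in diameter and 42 mm high, with a knob of 23.6 mm diameter on a narrower neck on top, 60 mm high in all, about 400 g. Origin: centre of its underside, z up its axis.
- weight_xl: the largest of four loose stainless-steel laboratory weights: an upright cylinder 48 mm in diameter and 51 mm high, with a knob of 29.8 mm diameter on a narrower neck on top, 73 mm high in all, about 800 g. Origin: centre of its underside, z up its axis.
- pad_1: fixed round cork pad, 60 mm in diameter and 3 mm thick, number 1 of four in a straight row counted from the robot's left (+y) to its right; origin: centre of its underside, which lies on top of a fixed white board 12 mm thick, 85 mm wide and 470 mm long, so that the pad's top is 15 mm above the bench. Its y axis runs along the row (towards pad_1). Pads stand 95 mm apart. The pads look alike
- pad_2: fixed round cork pad, 60 mm in diameter and 3 mm thick, number 2 of four in a straight row counted from the robot's left (+y) to its right; origin: centre of its underside, which lies on top of a fixed white board 12 mm thick, 85 mm wide and 470 mm long, so that the pad's top is 15 mm above the bench. Its y axis runs along the row (towards pad_1). Pads stand 95 mm apart. The pads look alike
- pad_3: fixed round cork pad, 60 mm in diameter and 3 mm thick, number 3 of four in a straight row counted from the robot's left (+y) to its right; origin: centre of its underside, which lies on top of a fixed white board 12 mm thick, 85 mm wide and 470 mm long, so that the pad's top is 15 mm above the bench. Its y axis runs along the row (towards pad_1). Pads stand 95 mm apart. The pads look alike
- pad_4: fixed round cork pad, 60 mm in diameter and 3 mm thick, number 4 of four in a straight row counted from the robot's left (+y) to its right; origin: centre of its underside, which lies on top of a fixed white board 12 mm thick, 85 mm wide and 470 mm long, so that the pad's top is 15 mm above the bench. Its y axis runs along the row (towards pad_1). Pads stand 95 mm apart. The pads look alike
- post: fixed upright dark steel post with a ball on top, 12 mm thick (ball 18 mm, foot 24 mm), 55 mm high, on the white board about 68 mm beyond one end pad of the row: at some starts beside pad_1, at others beside pad_4. A flat 6 mm high steel disc without a post marks the other end. Origin: centre of its foot, on the board's top
- cup: loose white plastic cup, 52 mm across the mouth and 60 mm high, standing empty on the bench among the weights; not part of the job. Origin: centre of its underside
Mind the look-alikes: they are no part of the job. What is shaped like the weight_l but red or turquoise is not meant.

How it is judged:
By the outcome, as a careful person would: the job done as asked, in the order asked, and still so for the second after the job is handed in, with the robot touching nothing.
It also fails if it takes over 99 s, if anything falls off the work surface, if the arm or the gripper's body presses on something with over 40 N, if the wrist force passes 120 N, or if a joint passes its speed limit or range.

ROBOT

A 6-joint arm with a two-finger parallel gripper is mounted at the origin on the work surface. World frame = base frame: x ahead of the robot, y to its left, z up, the work surface at z = 0. Lengths are in m, angles in degrees, forces in N, time in s.
With the tool pointing down it reaches from about 0.4 to 0.825 m from the base axis. Payload 7 kg.
Tool frame: the origin (TCP) lies on the centre line of the jaws, within the pads' length; the fingertips stand 19 mm ahead of it and the grasp point (between the pads) is the TCP (r.tip_extent is the distance from the TCP to the fingertips, in m); z points along the fingers, y is the line along which they close (so a half turn about z gives the same grasp; the last joint's range is limited). The gripper opens to 88 mm and grips with 3 to 60 N. Pads are 19 mm wide; open, the fingers measure 130 mm over their backs; the gripper's body (78 mm by 193 mm) begins 47 mm behind the grasp point.
Start: joints at [-57.634, 20.546, 0.682, 0, -70.136, -16.507], TCP at [0.184, -0.649, 0.246] pointing down, gripper open.
Joint ranges: [-176.03, 176.03], [-82.01, 121.73], [-58.28, 71.71], [-173.87, 95.51], [-174.79, -0.11], [-173.66, 173.66]. Speed limits (degrees/s): [136.94, 136.94, 172.46, 180, 180, 180].

INTERFACE

Orientations are given as [roll, pitch, yaw] about the fixed x, y, z axes, in that order (R = Rz(yaw) Ry(pitch) Rx(roll)).
In Python, from plant import r gives the robot as it stands. The module is installed in compiled form; this text tells all that it offers.
- The arm moves only by the tool jog_arm, never from a script. Its argument "deltas" is a list that holds one entry, the list of rows, each a list of 5 numbers: the opening, from -1 (shut) to 1 (fully open), then the shift along the world's x, y, z in cm, then the turn about the world's z in rad. In form: [[[claw, dx, dy, dz, turn], ...]]. A call has 1 to 8 rows; each row shifts and turns the commanded pose from where the row before left it; what a row does not reach is not made up. A row lasts 1/8 s, in which the tool goes at most 62.5 mm and 10.7 degrees, less where a joint would pass 70% of its speed; a pose out of reach is approached as far as the arm can. A call with a gripper value outside its range is refused whole. The fingers move at their own pace and stop on an object; "force" is the grip in N (left out, the last holds). Time passes only in rows, so rows that do not move let the fingers close. It gives the time, the measured TCP pose, the force, the opening and the grip force at its end, in the units of the state.
- r.get_state(): the state, without advancing time (a new reading comes with each control period).
- r.capture(name): name is "scene" or "top" or "wrist"; returns the picture (480x640x3 uint8, blue, green, red); there is no depth.
- r.camera_info(name): a dict with "fx", "fy", "cx", "cy" (pixels), "view" (4x4, takes a point from world to camera coordinates). Camera axes: x right, y up, looking along -z (the intrinsics and any distortion apply to the point x, -y, -z); pixel columns grow to the right and rows downward; lengths in m; the calibration is good to about 2 mm. A picture is of the moment at which its call begins: read the wrist's pose just before it. camera_info takes no time and is no camera call; for the wrist camera it gives the pose at the moment of the call.
- r.close_job(): hands the job in; it is judged then, once.
The state is a dict: "time_s": time; "joints": joint angles; "qd": joint speeds; "joint_torque": joint torques, N m; "tcp_pos": TCP position; "eef_rot": TCP orientation; "contact_force": force on the tool from outside, world axes, zero at the start; "moment": the same for the moment, N m; "gripper_width": finger opening in m; "gripper_force": force on a finger pad.
Only numpy, scipy, OpenCV 4.12 (cv2) and the standard library are available. Lean on these libraries where they do the work, as an engineer would, in place of code of your own. Each camera call takes 0.05 s, during which the arm holds its last target. There are 200 camera calls.

## Working session

There is one attempt and no reset: what is moved stays moved. The work goes in short steps, Python scripts to look and compute and a tool call to move; the robot and the scene stay as the last step left them, time stands still between calls to the robot, and variables do not carry over. Pictures are saved under pics/ and viewed, at most 14 in all, crops included, and the job is handed in when it is done.

Besides the shell and the picture viewer there is one more tool, called after ">>>" as name(argument=value, ...), one argument or row to a line, values as JSON. jog_arm: Moves the arm, as the interface text tells. Its arguments: {"type":"object","properties":{"deltas":{"type":"array"},"force":{"type":"number"}},"required":["deltas"]}

```bash
mkdir -p pics
python3 - <<'E'
from plant import r
import cv2
print(r.get_state())
for n in("scene","top"):
    cv2.imwrite(f"pics/{n}0.png",r.capture(n)); i=r.camera_info(n); print(n,i)
E
```

```text
{'time_s': 0.0, 'joints': array([-5.76353185e+01,  2.05904303e+01,  6.33272182e-01, -2.17592551e-02,
       -7.01342399e+01, -1.65066260e+01]), 'qd': array([-0.08020767,  0.12303565, -0.1091299 , -0.04949805, -0.0045543 ,
        0.07409321]), 'joint_torque': array([-3.73591929e-04, -5.82723820e+01,  2.93048304e+01,  6.99739963e+00,
        6.84063751e-03, -1.61254188e-04]), 'tcp_pos': array([ 0.18430484, -0.64887404,  0.24462503]), 'eef_rot': array([ 1.79906556e+02, -6.35926771e-03, -1.64149350e+02]), 'contact_force': array([0.04013045, 1.08911995, 0.02785103]), 'moment': array([-0.03427213,  0.03400007,  0.0045031 ]), 'gripper_force': 0.0, 'gripper_width': 0.0874745963135995}
scene {'fx': 564.2593061787395, 'fy': 564.2593061787395, 'cx': 316.7526019953473, 'cy': 233.82813583298218, 'view': array([[ 0.87080728,  0.49150844, -0.0106834 , -0.46171782],
       [-0.31418867,  0.57310035,  0.75686291,  0.10883493],
       [ 0.37812717, -0.65572513,  0.65348634, -1.05230807],
       [ 0.        ,  0.        ,  0.        ,  1.        ]])}
top {'fx': 470.59265937755896, 'fy': 470.59265937755896, 'cx': 317.8179762965239, 'cy': 242.39178372498196, 'view': array([[-0.01973454, -0.99977201, -0.00815352,  0.05150046],
       [ 0.99747345, -0.0202445 ,  0.06809469, -0.5123046 ],
       [-0.06824423, -0.0067891 ,  0.99764555, -0.88157491],
       [ 0.        ,  0.        ,  0.        ,  1.        ]])}
```

View pics/scene0.png

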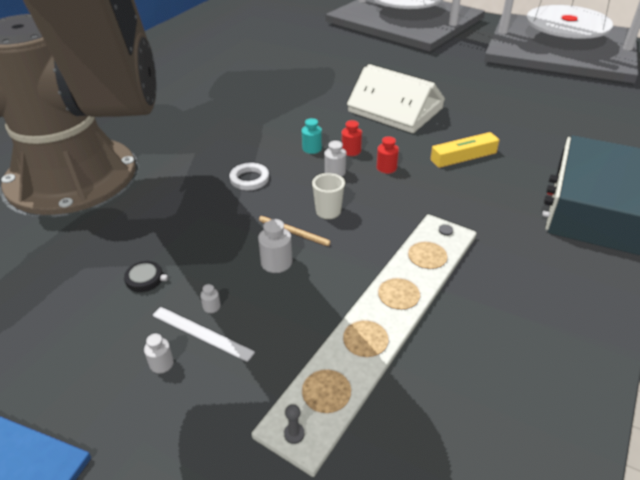

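View pics/top0.png

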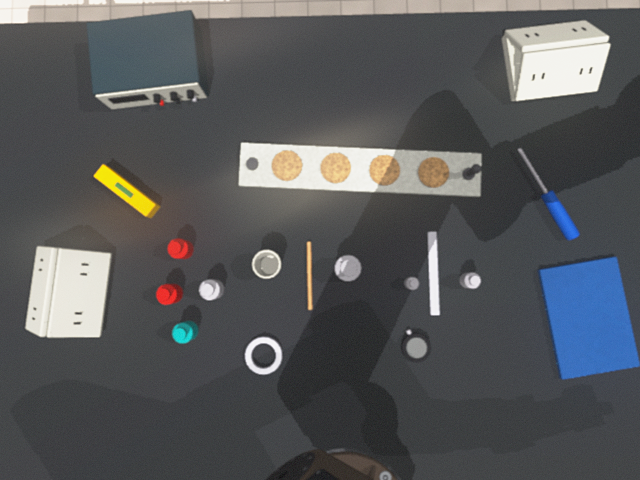

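The scene view shows the post next to the end pad nearest the camera. In the top view it is at (470,173), beside pad_4 at (433,172), so pad_4 takes the smallest weight.

Candidates in the top view:
- **Steel knob weights:** (347,267), (209,290), (470,281) and (411,284).
- **Look-alikes:** red at (178,248) and (169,293), turquoise at (183,332). These are excluded by colour.
- **Cup:** (266,264).

Next I'll confirm these in one enlarged crop.

Run:
```python
import cv2,numpy as np
s=cv2.imread("pics/scene0.png");t=cv2.imread("pics/top0.png")
def c(im,x,y,w=32,h=32,k=6): return cv2.resize(im[y-h:y+h,x-w:x+w],(200,200),interpolation=cv2.INTER_CUBIC)
top=[(347,267),(209,290),(470,281),(411,284)]; sc=[(275,245),(335,160),(158,353),(210,299)]
def big(im,p,h):
    a=cv2.resize(im[p[1]-h:p[1]+h,p[0]-h:p[0]+h],(200,200),interpolation=cv2.INTER_CUBIC)
    for k in range(0,2*h,5):
        cv2.line(a,(int(k*100/h),0),(int(k*100/h),4),(0,255,255),1);cv2.line(a,(0,int(k*100/h)),(4,int(k*100/h)),(0,255,255),1)
    return a
a=np.hstack([big(t,p,20) for p in top]);b=np.hstack([big(s,p,30) for p in sc])
cv2.imwrite("pics/crops.png",np.vstack([a,b]))
```

```text
(no output)
```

View pics/crops.png

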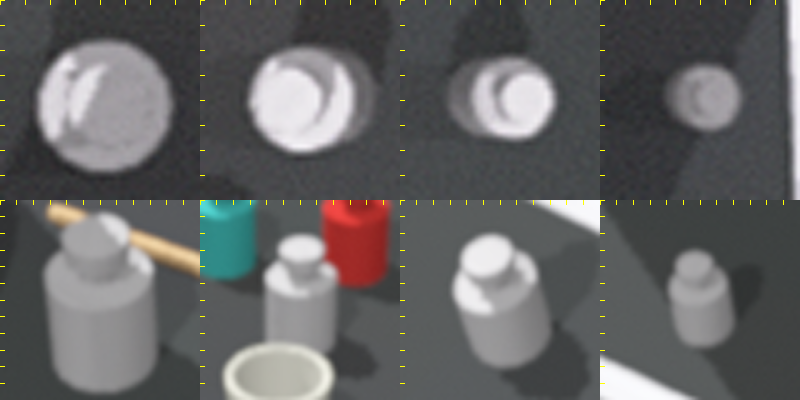

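The crops show four plain steel weights. In top-view order (347,267), (209,290), (470,281), (411,284) they are XL, L, M and S, by falling size. The knob tops are at about (350,267), (207.4,290), (475,280.6) and (413.6,283.4). In the scene view they are at about (275,224), (335.6,145), (154.1,340.4) and (208.5,287.6).

```bash
cat > h.py <<'E'
import cv2,numpy as np
def P(i):
    K=np.array([[i["fx"],0,i["cx"]],[0,i["fy"],i["cy"]],[0,0,1]])
    return K@np.diag([1,-1,-1.])@i["view"][:3]
def tri(P1,p1,P2,p2):
    X=cv2.triangulatePoints(P1,P2,np.float64(p1).reshape(2,1),np.float64(p2).reshape(2,1)).ravel();return X[:3]/X[3]
def proj(P,X): u=P@np.append(X,1);return u[:2]/u[2]
def ray(P,p,z): # point on plane z
    M=np.c_[P[:,:2],P[:,2]*z+P[:,3]];x=np.linalg.solve(M,[p[0],p[1],1]);return x[:2]/x[2]
E
python3 - <<'E'
from plant import r
from h import *
s=cv2.imread("pics/scene0.png");t=cv2.imread("pics/top0.png")
Ps,Pt=P(r.camera_info("scene")),P(r.camera_info("top"))
T=dict(xl=(350,267),l=(207.4,290),m=(475,280.6),s=(413.6,283.4));S=dict(xl=(275,224),l=(335.6,145),m=(154.1,340.4),s=(208.5,287.6))
for k in T:
    X=tri(Pt,T[k],Ps,S[k]);print(k,X.round(4),'err',(proj(Pt,X)-T[k]).round(1),(proj(Ps,X)-S[k]).round(1))
def cork(im):
    h=cv2.cvtColor(im,cv2.COLOR_BGR2HSV);m=cv2.inRange(h,(8,60,60),(28,200,255))
    m=cv2.morphologyEx(m,cv2.MORPH_CLOSE,np.ones((5,5)))
    cs,_=cv2.findContours(m,cv2.RETR_EXTERNAL,cv2.CHAIN_APPROX_NONE)
    return [cv2.fitEllipse(cv2.convexHull(c)) for c in cs if cv2.contourArea(c)>400]
a=sorted(cork(t));b=sorted(cork(s),key=lambda e:-e[0][0])
print(a,'\n',b)
for e,f in zip(a,b): X=tri(Pt,e[0],Ps,f[0]);print(X.round(4),(proj(Ps,X)-f[0]).round(1), ray(Pt,e[0],.015).round(4),ray(Ps,f[0],.015).round(4))
E
```

```text
xl [ 0.4669 -0.0135  0.0789] err [-1.1 -1.5] [-1.6  0.1]
l [0.4301 0.244  0.0599] err [-0.7 -1.1] [-0.9  0.1]
m [ 0.4367 -0.2439  0.0487] err [-0.7 -0.8] [-1.1 -0. ]
s [ 0.4337 -0.1334  0.0397] err [-0.7 -0.8] [-1. -0.]
[((128.9537811279297, 197.9682159423828), (45.737728118896484, 89.51302337646484), 127.98139190673828), ((286.4355163574219, 165.15296936035156), (29.766176223754883, 30.198965072631836), 49.96150588989258), ((335.2550354003906, 167.3902130126953), (29.771484375, 30.06842803955078), 14.367826461791992), ((365.3460388183594, 465.8264465332031), (17.310457229614258, 66.49002075195312), 114.54080200195312), ((384.18603515625, 169.5801544189453), (30.23960304260254, 30.411527633666992), 68.67610168457031), ((433.2159729003906, 171.8994140625), (30.17466163635254, 30.62824249267578), 75.11209106445312)] 
 [((463.96636962890625, 149.09129333496094), (31.693819046020508, 77.2708969116211), 76.83445739746094), ((427.33935546875, 254.94174194335938), (25.95656394958496, 38.43635177612305), 99.7447280883789), ((398.6690673828125, 293.4820556640625), (30.073244094848633, 41.3890
[... 164 characters left out ...]
8974609375), (42.96425247192383, 48.78823471069336), 90.41104888916016), ((74.64159393310547, 68.57733154296875), (149.07412719726562, 178.1685791015625), 86.90618896484375), ((67.29541015625, 168.05642700195312), (87.17200469970703, 133.76919555664062), 76.4098129272461)]
[0.6155 0.4093 0.0142] [-3.2  0.6] [0.607 0.405] [0.6204 0.4131]
[0.6659 0.0997 0.0146] [-0.5  0.1] [0.6648 0.0991] [0.6667 0.0999]
[0.6594 0.0051 0.0146] [-0.6  0.1] [0.6583 0.0046] [0.6602 0.0053]
[ 0.5378 -0.1563  0.321 ] [-125.9 -202.6] [ 0.0963 -0.0387] [ 0.6536 -0.0897]
[ 0.6412 -0.1219 -0.0641] [18.  -2.8] [ 0.652  -0.0899] [ 0.6471 -0.1838]
[ 0.4953 -0.1858  0.4131] [ 91.8 -24.7] [ 0.6454 -0.1844] [-0.3219  0.314 ]
```

Heights check out: knob tops at about 79, 60, 49 and 40 mm (stated 73, 60, 49, 38) and pads at 14.6 mm. The pad 1–4 span is 284 mm against 285. Now I'll move over weight_m, turning so the jaws close along x.

>>> jog_arm(
  deltas=[
    [[1, 3.15, 5.05, 0, 0.1614], [1, 3.15, 5.05, 0, 0.1614], [1, 3.15, 5.05, 0, 0.1614], [1, 3.15, 5.05, 0, 0.1614], [1, 3.15, 5.05, 0, 0.1614], [1, 3.15, 5.05, 0, 0.1614], [1, 3.15, 5.05, 0, 0.1614], [1, 3.15, 5.05, 0, 0.1614]],
  ],
)

```text
time_s: 1.1
tcp_pos: [0.437, -0.2434, 0.2456]
eef_rot: [-180.0, 0.0, -89.9]
contact_force: [1.6, 0.2, 0.1]
gripper_width: 0.0874
gripper_force: 0.0
```

Run:
```python
from plant import r
import cv2,pickle
st=r.get_state();i=r.camera_info("wrist")
cv2.imwrite("pics/w1.png",r.capture("wrist"));pickle.dump(i,open("w1.pkl","wb"));print(st["tcp_pos"],st["eef_rot"],st["joints"],st["qd"],i)
```

```text
[ 0.43701094 -0.24342866  0.24557194] [-1.79991228e+02  2.82855265e-03 -8.98524966e+01] [-6.57651943e+00  3.91568247e+00 -2.08723207e+01 -4.22580982e-03
 -6.52036162e+01  6.72579457e+00] [ 5.47033431e+01  1.53156881e-02 -1.27642581e-01  1.29278525e-01
  1.68252484e-01  1.91230857e+01] {'fx': 369.08381238980263, 'fy': 369.08381238980263, 'cx': 323.08315183588405, 'cy': 240.0336178189356, 'view': array([[-9.99998206e-01, -1.68072600e-03,  8.73606594e-04,
         4.35642883e-01],
       [ 1.33279629e-03, -9.52033983e-01, -3.05989410e-01,
        -1.94685010e-01],
       [ 1.34598752e-03, -3.05987697e-01,  9.52034515e-01,
        -4.67288502e-01],
       [ 0.00000000e+00,  0.00000000e+00,  0.00000000e+00,
         1.00000000e+00]])}
```

View pics/w1.png

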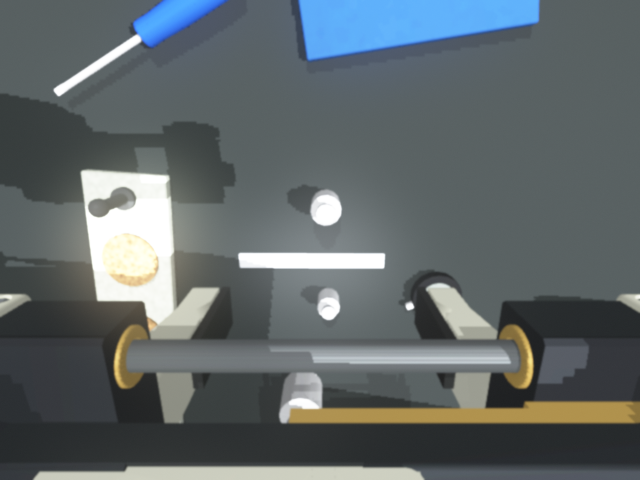

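The wrist view shows M at (327,208), S at (329,305), XL partly hidden at (301,395), and the post at (110,202) beside pad_4 at (131,259). I'll refine the positions by fitting projected silhouettes in each view.

```bash
cat >> h.py <<'E'
D=dict(s=(24,26,14.9,38),m=(30,34,18.6,49),l=(38,42,23.6,60),xl=(48,51,29.8,73))
A=np.linspace(0,2*np.pi,40)
def sil(Pm,k,x,y,sh,z0=0,f=4):
    d,h,dk,H=np.array(D[k])/1000;m=np.zeros((sh[0]*f,sh[1]*f),np.uint8)
    for rad,za,zb in((d/2,0,h),(dk/2,h,H)):
        p=np.array([proj(Pm,(x+rad*np.cos(a),y+rad*np.sin(a),z0+z)) for z in(za,zb) for a in A])
        cv2.fillConvexPoly(m,cv2.convexHull(np.int32(np.round((p+.5)*f))),1)
    return m
def fit(im,Pm,k,x0,y0,z0=0,thr=None,half=30):
    from scipy.optimize import minimize
    c=proj(Pm,(x0,y0,z0+D[k][3]/2000)).astype(int);o=c-half
    Q=np.array([[1,0,-o[0]],[0,1,-o[1]],[0,0,1.]])@Pm
    g=cv2.resize(im[o[1]:o[1]+2*half,o[0]:o[0]+2*half],None,fx=4,fy=4,interpolation=cv2.INTER_CUBIC).astype(float)
    hi,lo=g.max(2),g.min(2);g=np.where(hi-lo>50,0,g.mean(2))
    S=lambda v:sil(Q,k,v[0],v[1],(2*half,2*half),z0)
    def cost(v):
        m=S(v);ring=cv2.dilate(m,np.ones((17,17)))-m
        return -(g[m>0].mean()-g[ring>0].mean())/ (1+g[m>0].std())  # contrast inside/outside
    best=minimize(cost,[x0,y0],method="Nelder-Mead",options=dict(initial_simplex=[[x0,y0],[x0+.006,y0],[x0,y0+.006]],xatol=1e-4,fatol=1e-4))
    return best.x,best.fun
E
python3 - <<'E'
from plant import r
from h import *
import pickle
ims={n:cv2.imread(f"pics/{f}.png") for n,f in(("scene","scene0"),("top","top0"),("w","w1"))}
Ps={"scene":P(r.camera_info("scene")),"top":P(r.camera_info("top")),"w":P(pickle.load(open("w1.pkl","rb")))}
X=dict(xl=(.467,-.0135),l=(.430,.244),m=(.4367,-.244),s=(.4337,-.1334))
for k in X:
    for n in ims:
        if n=="w" and k in("xl","l"):continue
        v,f=fit(ims[n],Ps[n],k,*X[k]);print(k,n,v.round(4),round(f,2))
w=ims["w"];h=cv2.cvtColor(w,cv2.COLOR_BGR2HSV)
m=cv2.inRange(h[220:300,90:172],(8,40,60),(28,255,255));c=max(cv2.findContours(m,0,cv2.CHAIN_APPROX_NONE)[0],key=cv2.contourArea)
e=cv2.fitEllipse(cv2.convexHull(c));p=np.add(e[0],(90,220));print("pad4 wrist",e,p,ray(Ps["w"],p,.015))
E
```

```text
xl scene [ 0.4637 -0.0098] -3.44
xl top [ 0.4637 -0.0123] -3.58
l scene [0.427  0.2505] -2.09
l top [0.4284 0.2458] -2.31
m scene [ 0.4347 -0.2415] -1.85
m top [ 0.4358 -0.2456] -2.02
m w [ 0.4336 -0.2447] -3.77
s scene [ 0.4319 -0.132 ] -3.61
s top [ 0.4325 -0.1361] -2.72
s w [ 0.4303 -0.1345] -2.95
pad4 wrist ((43.39466857910156, 45.810386657714844), (39.28472900390625, 50.58765411376953), 84.98098754882812) [133.39466858 265.81038666] [ 0.64014371 -0.17927399]
```

M's position agrees across the views to about 2 mm, at (0.4345, -0.2445). I'll descend part-way, let the arm settle, then correct.

>>> jog_arm(
  deltas=[
    [[1, -0.2, 0, -4, 0], [1, 0, 0, -5, 0], [1, 0, 0, -4, 0], [1, 0, 0, -1, 0], [1, 0, 0, 0, 0]],
  ],
  force=25,
)

```text
time_s: 1.78
tcp_pos: [0.4345, -0.2455, 0.1058]
eef_rot: [180.0, -0.0, -90.2]
contact_force: [-1.2, -0.7, 0.6]
gripper_width: 0.0878
gripper_force: 0.0
```

Run:
```python
from plant import r
from h import *
st=r.get_state();i=r.camera_info("wrist");im=r.capture("wrist");cv2.imwrite("pics/w2.png",im)
print(st["tcp_pos"],st["contact_force"])
print(fit(im,P(i),"m",.4345,-.2445,half=60))
```

```text
[ 0.43454052 -0.24547181  0.10575982] [-1.16014512 -0.65205704  0.64352816]
(array([ 0.43391334, -0.24509717]), np.float64(-4.419362422559969))
```

View pics/w2.png

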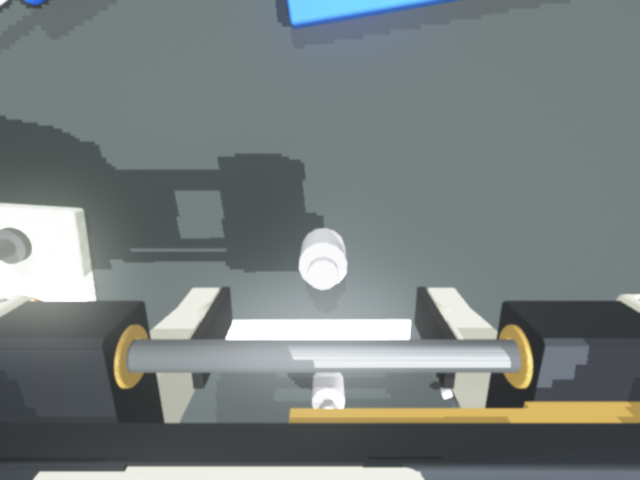

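M is at (324,258), centred between the jaws, and the fit gives (0.4339, -0.2451). I'll go down 8.2 cm and close.

>>> jog_arm(
  deltas=[
    [[1, 0, 0, -3.2, 0], [1, 0, 0, -3, 0], [1, 0, 0, -1.5, 0], [1, 0, 0, -0.5, 0], [-1, 0, 0, 0, 0], [-1, 0, 0, 0, 0], [-1, 0, 0, 0, 0], [-1, 0, 0, 0, 0]],
  ],
  force=25,
)

```text
time_s: 2.82
tcp_pos: [0.4346, -0.2453, 0.0239]
eef_rot: [-180.0, -0.0, -90.2]
contact_force: [-1.2, -0.2, 0.2]
gripper_width: 0.0534
gripper_force: 0.0
```

>>> jog_arm(
  deltas=[
    [[-1, 0, 0, 0, 0], [-1, 0, 0, 0, 0], [-1, 0, 0, 0, 0], [-1, 0, 0, 0, 0], [-1, 0, 0, 1, 0], [-1, 0, 0, 3, 0], [-1, 0, 0, 5, 0], [-1, 0, 0, 5, 0]],
  ],
)

```text
time_s: 3.82
tcp_pos: [0.4338, -0.2452, 0.1653]
eef_rot: [180.0, 0.0, -90.2]
contact_force: [1.0, -0.3, -2.0]
gripper_width: 0.0295
gripper_force: 25.0
```

>>> jog_arm(
  deltas=[
    [[-1, 2.8, 2, 1, 0], [-1, 4, 3, 1, 0], [-1, 4.5, 3, 0, 0], [-1, 4.5, 3, 0, 0], [-1, 4, 3, 0, 0], [-1, 2, 1.6, 0, 0], [-1, 0, 0, 0, 0], [-1, 0, 0, 0, 0]],
  ],
)

```text
time_s: 4.82
tcp_pos: [0.6517, -0.0894, 0.1834]
eef_rot: [179.9, 0.0, -90.2]
contact_force: [-0.3, -0.1, -0.9]
gripper_width: 0.0297
gripper_force: 25.0
```

```bash
cat >> h.py <<'E'
def pads(im,Pm,gl=((.6658,.0995),(.6593,.0050),(.6527,-.0896),(.6462,-.1841))):
    h=cv2.cvtColor(im,cv2.COLOR_BGR2HSV);m=cv2.inRange(h,(8,45,50),(28,255,255));out={}
    for n,g in enumerate(gl,1):
        p=np.array([proj(Pm,(g[0]+.036*np.cos(a),g[1]+.036*np.sin(a),.015)) for a in A])
        if p.min()<0 or (p>[639,479]).any():continue
        roi=np.zeros_like(m);cv2.fillConvexPoly(roi,np.int32(p),255)
        c=cv2.findContours(cv2.morphologyEx(m&roi,cv2.MORPH_CLOSE,np.ones((5,5))),0,cv2.CHAIN_APPROX_NONE)[0]
        if not c:continue
        q=cv2.convexHull(max(c,key=cv2.contourArea)).reshape(-1,2)
        w=np.array([ray(Pm,x,.015) for x in q],np.float32)
        (x,y),rad=cv2.minEnclosingCircle(w);out[n]=np.round([x,y,rad*2],4)
    return out
E
python3 - <<'E'
from plant import r
from h import *
st=r.get_state();i=r.camera_info("wrist");im=r.capture("wrist");cv2.imwrite("pics/w3.png",im)
print(st["tcp_pos"],st["contact_force"],st["gripper_width"],st["gripper_force"])
print(pads(im,P(i)))
for n in("top","scene"): print(n,pads(cv2.imread(f"pics/{n}0.png"),P(r.camera_info(n))))
E
```

```text
[ 0.65166174 -0.08941381  0.18343166] [-0.25210816 -0.12307116 -0.88398567] 0.029680694720925067 24.99948889017105
{1: array([0.6662, 0.1035, 0.0717]), 2: array([ 0.6796, -0.015 ,  0.0012]), 3: array([ 0.6508, -0.0906,  0.0607]), 4: array([ 0.6441, -0.1852,  0.0607])}
top {1: array([0.6648, 0.0991, 0.0607]), 2: array([0.6582, 0.005 , 0.0603]), 3: array([ 0.6519, -0.0898,  0.0608]), 4: array([ 0.6454, -0.1845,  0.0609])}
scene {1: array([0.6659, 0.1007, 0.0604]), 2: array([0.6597, 0.0062, 0.0604]), 3: array([ 0.6529, -0.0888,  0.0606]), 4: array([ 0.6466, -0.183 ,  0.0613])}
```

View pics/w3.png

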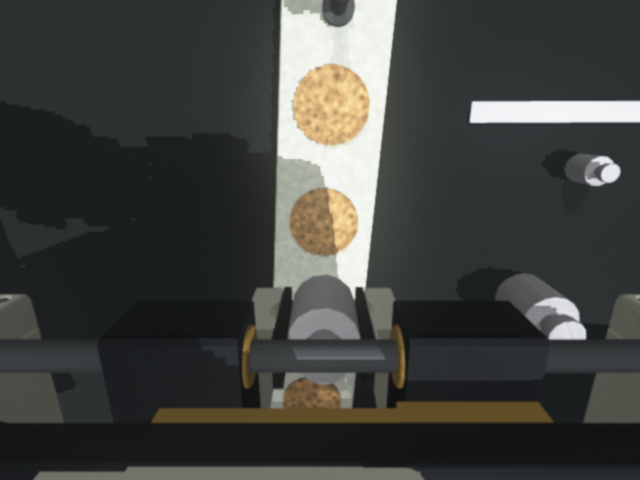

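M is held (jaw width 29.7 mm), with pad_3 at (323,221) and pad_4 at (331,105). The three cameras put pad_3 at (0.6518, -0.0898). Lowering onto it.

>>> jog_arm(
  deltas=[
    [[-1, 0, 0, -4, 0], [-1, 0, 0, -5, 0], [-1, 0, 0, -3.5, 0], [-1, 0, 0, -1.2, 0], [-1, 0, 0, -0.4, 0], [-1, 0, 0, 0, 0], [-1, 0, 0, -0.15, 0], [-1, 0, 0, 0, 0]],
  ],
)

```text
time_s: 5.88
tcp_pos: [0.6528, -0.0892, 0.0419]
eef_rot: [-179.9, 0.0, -90.2]
contact_force: [-0.1, 0.8, -2.5]
gripper_width: 0.0294
gripper_force: 25.0
```

>>> jog_arm(
  deltas=[
    [[-1, -0.1, -0.05, -0.1, 0], [-1, 0, 0, -0.1, 0], [-1, 0, 0, 0, 0]],
  ],
)

```text
time_s: 6.25
tcp_pos: [0.6513, -0.0898, 0.0389]
eef_rot: [180.0, -0.0, -90.2]
contact_force: [-0.2, 0.1, -2.0]
gripper_width: 0.0292
gripper_force: 25.0
```

>>> jog_arm(
  deltas=[
    [[-1, 0, 0, -0.05, 0], [-1, 0, 0, -0.05, 0]],
  ],
)

```text
time_s: 6.5
tcp_pos: [0.6515, -0.0898, 0.0386]
eef_rot: [-180.0, -0.0, -90.1]
contact_force: [-2.9, 1.0, 5.8]
gripper_width: 0.0293
gripper_force: 25.0
```

Contact felt. Releasing and lifting.

>>> jog_arm(
  deltas=[
    [[0.3, 0, 0, 0, 0], [1, 0, 0, 0, 0], [1, 0, 0, 0, 0], [1, 0, 0, 0, 0], [1, 0, 0, 2, 0], [1, 0, 0, 4, 0], [1, 0, 0, 5, 0], [1, 0, 0, 3.5, 0]],
  ],
)

```text
time_s: 7.5
tcp_pos: [0.652, -0.0898, 0.1856]
eef_rot: [-179.9, -0.0, -90.2]
contact_force: [1.3, 0.5, -0.4]
gripper_width: 0.0873
gripper_force: 0.0
```

Run:
```python
from plant import r
from h import *
st=r.get_state();i=r.camera_info("wrist");im=r.capture("wrist");cv2.imwrite("pics/w4.png",im)
t=r.capture("top");s=r.capture("scene");cv2.imwrite("pics/top1.png",t);cv2.imwrite("pics/scene1.png",s)
print(st["tcp_pos"],st["contact_force"],st["gripper_width"])
print(fit(im,P(i),"m",.6515,-.0898,z0=.015,half=60),pads(im,P(i)))
a=im[120:330,200:450]; cv2.imwrite("pics/w4c.png",cv2.resize(a,None,fx=2.4,fy=2.4))
```

```text
[ 0.65199886 -0.08983605  0.18557959] [ 1.28457839  0.4824687  -0.37435607] 0.08727635901602106
(array([ 0.65109803, -0.0896462 ]), np.float64(-4.6414186888709805)) {1: array([0.6651, 0.1015, 0.069 ]), 2: array([0.6567, 0.0039, 0.0614]), 3: array([ 0.6504, -0.0908,  0.0604]), 4: array([ 0.6441, -0.1852,  0.0604])}
```

View pics/w4c.png

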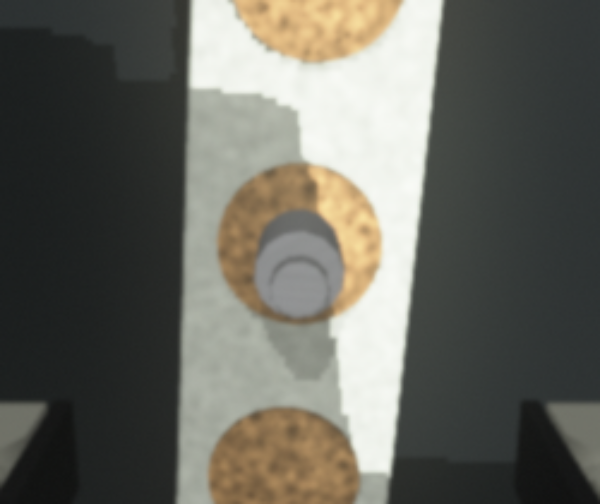

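M stands upright in the middle of pad_3, about 1 mm off. Next is S.

>>> jog_arm(
  deltas=[
    [[1, -3, -0.5, 0, 0], [1, -5, -1, 0, 0], [1, -5, -1, 0, 0], [1, -5, -1, 0, 0], [1, -3, -0.7, -2, 0], [1, -1.1, -0.3, -3, 0], [1, 0, 0, -3, 0], [1, 0, 0, 0, 0]],
  ],
)

```text
time_s: 8.65
tcp_pos: [0.4282, -0.135, 0.101]
eef_rot: [179.7, -0.0, -90.2]
contact_force: [-0.3, 0.9, -0.3]
gripper_width: 0.0874
gripper_force: 0.0
```

Run:
```python
from plant import r
from h import *
st=r.get_state();i=r.camera_info("wrist");im=r.capture("wrist");cv2.imwrite("pics/w5.png",im)
print(st["tcp_pos"]);print(fit(im,P(i),"s",.4310,-.1345,half=50))
```

```text
[ 0.42817853 -0.13499377  0.10097252]
(array([ 0.43056066, -0.13538002]), np.float64(-3.0647301850620585))
```

>>> jog_arm(
  deltas=[
    [[1, 0.2, 0, -3, 0], [1, 0, 0, -3, 0], [1, 0, 0, -1.2, 0], [1, 0, 0, 0, 0], [1, 0, 0, 0, 0]],
  ],
)

```text
time_s: 9.32
tcp_pos: [0.4334, -0.1347, 0.0321]
eef_rot: [-179.9, 0.0, -90.1]
contact_force: [1.2, -1.1, 0.3]
gripper_width: 0.0877
gripper_force: 0.0
```

>>> jog_arm(
  deltas=[
    [[1, -0.2, -0.05, -0.6, 0], [1, 0, 0, -0.3, 0], [-1, 0, 0, 0, 0], [-1, 0, 0, 0, 0], [-1, 0, 0, 0, 0], [-1, 0, 0, 0, 0], [-1, 0, 0, 0, 0], [-1, 0, 0, 0, 0]],
  ],
  force=20,
)

```text
time_s: 10.32
tcp_pos: [0.4304, -0.1353, 0.0221]
eef_rot: [180.0, -0.0, -90.2]
contact_force: [-0.7, -0.2, -0.1]
gripper_width: 0.0333
gripper_force: 0.0
```

>>> jog_arm(
  deltas=[
    [[-1, 0, 0, 0, 0], [-1, 0, 0, 0, 0], [-1, 0, 0, 0, 0], [-1, 0, 0, 0, 0], [-1, 0, 0, 0, 0]],
  ],
)

```text
time_s: 10.95
tcp_pos: [0.4305, -0.1353, 0.0221]
eef_rot: [-180.0, -0.0, -90.2]
contact_force: [-0.1, -0.6, -0.7]
gripper_width: 0.0234
gripper_force: 20.0
```

S is held. Lifting and carrying it to pad_4.

>>> jog_arm(
  deltas=[
    [[-1, 0, 0, 2, 0], [-1, 0, 0, 5, 0], [-1, 0, 0, 5, 0], [-1, 3, -0.5, 2, 0], [-1, 5, -1, 0, 0], [-1, 5, -1.5, 0, 0], [-1, 5, -1, 0, 0], [-1, 3.4, -1, 0, 0]],
  ],
)

```text
time_s: 11.95
tcp_pos: [0.6459, -0.1857, 0.161]
eef_rot: [179.9, 0.0, -90.2]
contact_force: [-1.2, 0.5, -0.5]
gripper_width: 0.0234
gripper_force: 20.0
```

>>> jog_arm(
  deltas=[
    [[-1, 0, 0, -3, 0], [-1, 0, 0, -4, 0], [-1, 0, 0, -3, 0], [-1, 0, 0, -1.3, 0], [-1, 0, 0, 0, 0], [-1, 0, 0, 0, 0]],
  ],
)

```text
time_s: 12.7
tcp_pos: [0.6454, -0.1854, 0.0505]
eef_rot: [-179.9, -0.0, -90.1]
contact_force: [0.4, -0.0, 0.7]
gripper_width: 0.0233
gripper_force: 20.0
```

>>> jog_arm(
  deltas=[
    [[-1, -0.05, 0, -0.7, 0], [-1, 0, 0, -0.5, 0], [-1, 0, 0, 0, 0], [-1, 0, 0, -0.05, 0], [-1, 0, 0, 0, 0]],
  ],
)

```text
time_s: 13.32
tcp_pos: [0.644, -0.1853, 0.0371]
eef_rot: [-180.0, -0.0, -90.2]
contact_force: [-1.9, 0.8, 4.4]
gripper_width: 0.0237
gripper_force: 20.0
```

Contact made. Releasing, lifting, and checking pad_4.

>>> jog_arm(
  deltas=[
    [[0.3, 0, 0, 0, 0], [1, 0, 0, 0, 0], [1, 0, 0, 0, 0], [1, 0, 0, 0, 0], [1, 0, 0, 2, 0], [1, 0, 0, 4, 0], [1, 0, 0, 5, 0], [1, 0, 0, 3.5, 0]],
  ],
)

```text
time_s: 14.32
tcp_pos: [0.6445, -0.1854, 0.1841]
eef_rot: [-179.9, -0.0, -90.1]
contact_force: [0.8, -0.6, 1.5]
gripper_width: 0.0873
gripper_force: 0.0
```

Run:
```python
from plant import r
from h import *
st=r.get_state();i=r.camera_info("wrist");im=r.capture("wrist");cv2.imwrite("pics/w6.png",im)
print(st["tcp_pos"],st["contact_force"],st["gripper_width"])
print(fit(im,P(i),"s",.6445,-.1853,z0=.015,half=50),fit(im,P(i),"m",.6515,-.0898,z0=.015,half=60),pads(im,P(i)))
```

```text
[ 0.64447425 -0.18539474  0.18409709] [ 0.8241676  -0.59496114  1.45199501] 0.08726717183003482
(array([ 0.64332077, -0.18561314]), np.float64(-3.068458869445581)) (array([ 0.65108535, -0.0894717 ]), np.float64(-2.056810521971447)) {2: array([0.6577, 0.0061, 0.0675]), 3: array([ 0.6501, -0.091 ,  0.0616]), 4: array([ 0.644 , -0.1855,  0.0605])}
```

View pics/w6.png

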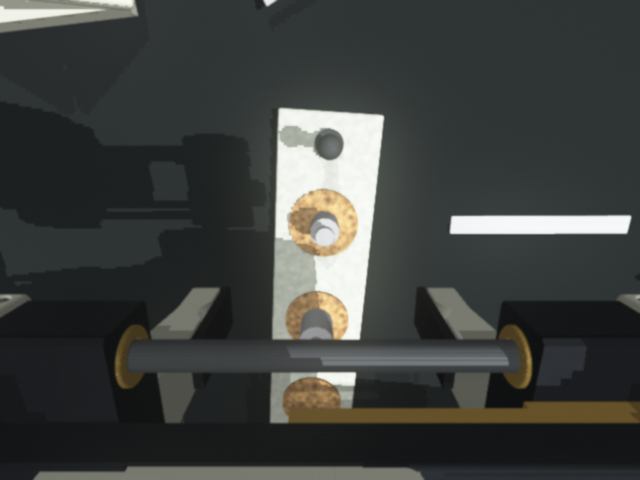

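S stands at (325,225) on pad_4, within 1 mm of its centre, with the post at (328,145) beside it. Next is XL.

>>> jog_arm(
  deltas=[
    [[1, -2, 2, 0, 0], [1, -4, 4, 0, 0], [1, -4, 4, 0, 0], [1, -4, 4, 0, 0], [1, -3, 2.3, 0, 0], [1, -1, 1, 0, 0], [1, 0, 0, 0, 0], [1, 0, 0, 0, 0]],
  ],
)

```text
time_s: 15.38
tcp_pos: [0.4648, -0.0125, 0.1816]
eef_rot: [-180.0, -0.0, -90.2]
contact_force: [-0.2, 0.0, 1.0]
gripper_width: 0.0875
gripper_force: 0.0
```

Run:
```python
from plant import r
from h import *
st=r.get_state();i=r.camera_info("wrist");im=r.capture("wrist");cv2.imwrite("pics/w7.png",im)
print(st["tcp_pos"]);print(fit(im,P(i),"xl",.4637,-.0115,half=70),proj(P(i),(.4637,-.0115,.05)))
```

```text
[ 0.46475102 -0.01250277  0.18158434]
(array([ 0.46152276, -0.01312259]), np.float64(-3.9243237841783496)) [323.37721731 237.69486763]
```

View pics/w7.png

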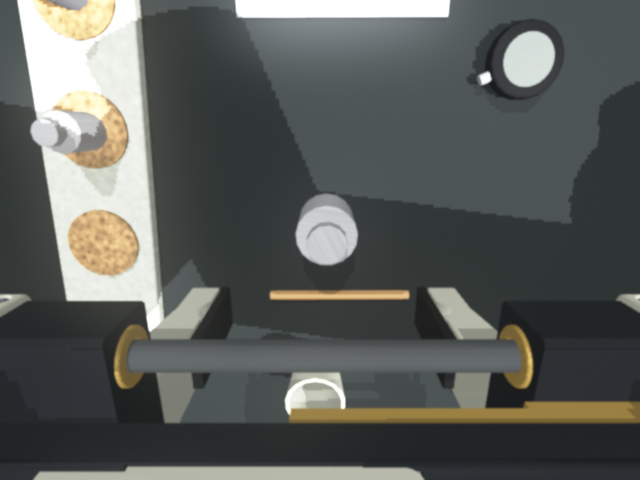

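XL is at (327,232) between the jaws, with the cup at (315,400) and the stick at (340,295) clear of the fingers. Descending.

>>> jog_arm(
  deltas=[
    [[1, -0.2, -0.05, -3, 0], [1, 0, 0, -4, 0], [1, 0, 0, -4, 0], [1, 0, 0, -2, 0], [1, 0, 0, -0.8, 0], [1, 0, 0, 0, 0], [1, 0, 0, 0, 0]],
  ],
)

```text
time_s: 16.3
tcp_pos: [0.4627, -0.0127, 0.0443]
eef_rot: [-179.9, 0.0, -90.2]
contact_force: [-0.3, -0.0, 0.3]
gripper_width: 0.0876
gripper_force: 0.0
```

>>> jog_arm(
  deltas=[
    [[1, 0, 0, -0.7, 0], [-1, 0, 0, 0, 0], [-1, 0, 0, 0, 0], [-1, 0, 0, 0, 0], [-1, 0, 0, 0, 0], [-1, 0, 0, 0, 0], [-1, 0, 0, 0, 0], [-1, 0, 0, 0, 0]],
  ],
  force=50,
)

```text
time_s: 17.3
tcp_pos: [0.4622, -0.0127, 0.0367]
eef_rot: [-180.0, 0.0, -90.2]
contact_force: [0.9, 0.4, 1.2]
gripper_width: 0.0471
gripper_force: 50.0
```

XL is held at 50 N. Lifting and moving over pad_1.

>>> jog_arm(
  deltas=[
    [[-1, 0, 0, 0.5, 0], [-1, 0, 0, 2, 0], [-1, 0, 0, 4, 0], [-1, 0, 0, 4, 0], [-1, 2, 1.2, 3, 0], [-1, 4, 2, 0, 0], [-1, 4, 2.2, 0, 0], [-1, 4, 2.2, 0, 0]],
  ],
)

```text
time_s: 18.3
tcp_pos: [0.6016, 0.0636, 0.1705]
eef_rot: [179.8, -0.0, -90.2]
contact_force: [-0.1, 0.3, -7.1]
gripper_width: 0.0474
gripper_force: 50.0
```

>>> jog_arm(
  deltas=[
    [[-1, 4, 2.2, 0, 0], [-1, 2.2, 1.3, 0, 0], [-1, 0, 0, 0, 0], [-1, 0, 0, 0, 0], [-1, 0, 0, 0, 0]],
  ],
)

```text
time_s: 18.92
tcp_pos: [0.6629, 0.0977, 0.1713]
eef_rot: [179.9, -0.0, -90.2]
contact_force: [-0.1, 1.1, -7.2]
gripper_width: 0.0471
gripper_force: 50.0
```

Run:
```python
from plant import r
from h import *
st=r.get_state();i=r.camera_info("wrist");im=r.capture("wrist");cv2.imwrite("pics/w8.png",im)
print(st["tcp_pos"],st["contact_force"],st["gripper_width"]);print(pads(im,P(i)))
```

```text
[0.66289001 0.09770275 0.17128026] [-0.14961213  1.0513157  -7.22555642] 0.04713705795613334
{1: array([0.663 , 0.0988, 0.0602]), 2: array([0.6567, 0.0045, 0.06  ])}
```

View pics/w8.png

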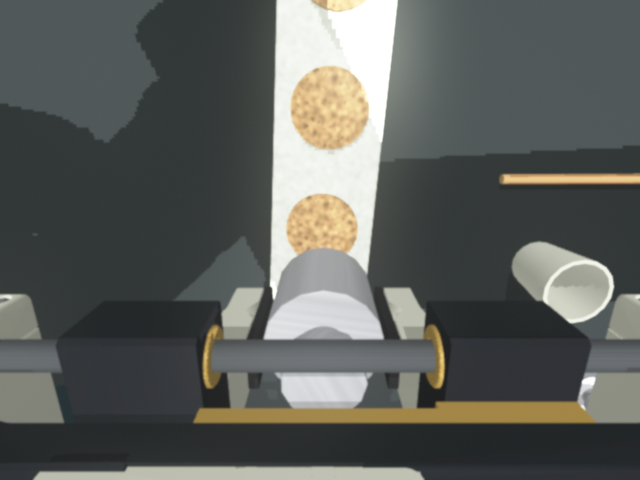

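XL is held over pad_1 at (322,228), with pad_2 at (330,108) and the cup untouched at (562,280). Lowering.

>>> jog_arm(
  deltas=[
    [[-1, 0.05, 0.08, -3, 0], [-1, 0, 0, -4, 0], [-1, 0, 0, -3, 0], [-1, 0, 0, -1.2, 0], [-1, 0, 0, -0.4, 0], [-1, 0, 0, 0, 0], [-1, 0, 0, 0, 0]],
  ],
)

```text
time_s: 19.85
tcp_pos: [0.6652, 0.0993, 0.057]
eef_rot: [-179.9, 0.0, -90.1]
contact_force: [0.4, -0.8, -7.6]
gripper_width: 0.0475
gripper_force: 50.0
```

>>> jog_arm(
  deltas=[
    [[-1, -0.1, -0.05, -0.3, 0], [-1, 0, 0, -0.1, 0], [-1, 0, 0, 0, 0], [-1, 0, 0, -0.05, 0], [-1, 0, 0, 0, 0]],
  ],
)

```text
time_s: 20.48
tcp_pos: [0.6633, 0.0985, 0.0517]
eef_rot: [180.0, -0.0, -90.2]
contact_force: [-5.0, 0.3, 2.9]
gripper_width: 0.0472
gripper_force: 50.0
```

Contact made. Releasing and lifting.

>>> jog_arm(
  deltas=[
    [[0.4, 0, 0, 0, 0], [1, 0, 0, 0, 0], [1, 0, 0, 0, 0], [1, 0, 0, 0, 0], [1, 0, 0, 2, 0], [1, 0, 0, 4, 0], [1, 0, 0, 4, 0], [1, 0, 0, 3, 0]],
  ],
)

```text
time_s: 21.48
tcp_pos: [0.6639, 0.0987, 0.1831]
eef_rot: [-179.9, 0.0, -90.1]
contact_force: [-0.2, -0.5, -0.9]
gripper_width: 0.0877
gripper_force: 0.0
```

Run:
```python
from plant import r
from h import *
st=r.get_state();i=r.camera_info("wrist");im=r.capture("wrist");cv2.imwrite("pics/w9.png",im)
print(st["tcp_pos"],st["contact_force"],st["gripper_width"]);print(fit(im,P(i),"xl",.6635,.0985,z0=.015,half=70),pads(im,P(i)))
```

```text
[0.66393085 0.09865378 0.18311122] [-0.18024175 -0.51752651 -0.8987653 ] 0.08768615092354388
(array([0.66248644, 0.09873807]), np.float64(-3.402342123266871)) {1: array([0.6632, 0.0987, 0.0598]), 2: array([0.6566, 0.0044, 0.06  ])}
```

XL is on pad_1 within 1 mm. Now over to L.

>>> jog_arm(
  deltas=[
    [[1, -3, 2, 0, 0], [1, -5, 3, 0, 0], [1, -5, 3.2, 0, 0], [1, -5, 3, 0, 0], [1, -4, 2.5, 0, 0], [1, -1.4, 1, 0, 0], [1, 0, 0, 0, 0], [1, 0, 0, 0, 0]],
  ],
)

```text
time_s: 22.52
tcp_pos: [0.4301, 0.2454, 0.1811]
eef_rot: [-180.0, -0.0, -90.2]
contact_force: [1.2, -0.2, -0.4]
gripper_width: 0.0876
gripper_force: 0.0
```

Run:
```python
from plant import r
from h import *
st=r.get_state();i=r.camera_info("wrist");im=r.capture("wrist");cv2.imwrite("pics/w10.png",im)
print(st["tcp_pos"]);print(fit(im,P(i),"l",.4285,.2465,half=65),proj(P(i),(.4285,.2465,.03)))
```

```text
[0.43012892 0.245416   0.1810619 ]
(array([0.42644872, 0.24463643]), np.float64(-3.6898346949740555)) [324.01482563 230.70481275]
```

View pics/w10.png

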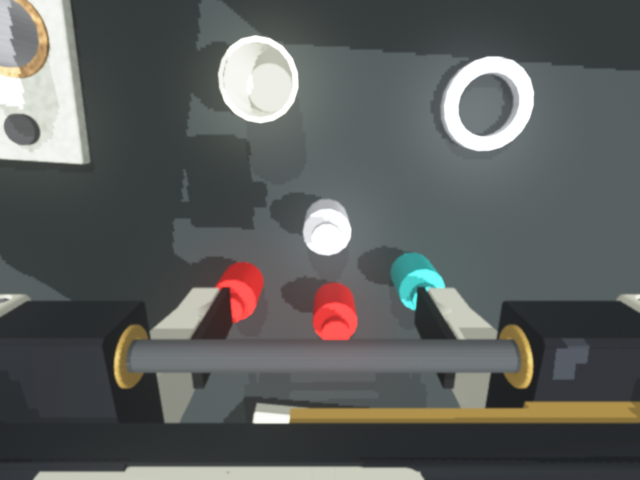

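L, the only steel one, is at (327,228). The red look-alikes at (240,290) and (335,312) and the turquoise one at (417,280) lie clear in y. I'll narrow the opening a little and descend.

>>> jog_arm(
  deltas=[
    [[0.5, -0.25, -0.05, -3, 0], [0.5, 0, 0, -4, 0], [0.5, 0, 0, -4, 0], [0.5, 0, 0, -2, 0], [0.5, 0, 0, -0.8, 0], [0.5, 0, 0, 0, 0], [0.5, 0, 0, 0, 0]],
  ],
)

```text
time_s: 23.45
tcp_pos: [0.4276, 0.2454, 0.0439]
eef_rot: [-179.9, 0.1, -90.2]
contact_force: [-0.4, 0.8, 0.1]
gripper_width: 0.0659
gripper_force: 0.0
```

>>> jog_arm(
  deltas=[
    [[0.5, 0, -0.05, -0.9, 0], [0.5, 0, 0, -0.4, 0], [-1, 0, 0, 0, 0], [-1, 0, 0, 0, 0], [-1, 0, 0, 0, 0], [-1, 0, 0, 0, 0], [-1, 0, 0, 0, 0], [-1, 0, 0, 0, 0]],
  ],
  force=35,
)

```text
time_s: 24.45
tcp_pos: [0.4271, 0.2447, 0.0302]
eef_rot: [-180.0, 0.0, -90.2]
contact_force: [1.2, -0.5, 2.1]
gripper_width: 0.0373
gripper_force: 35.0
```

L is held. Lifting and carrying it to pad_2.

>>> jog_arm(
  deltas=[
    [[-1, 0, 0, 0.5, 0], [-1, 0, 0, 3, 0], [-1, 0, 0, 5, 0], [-1, 0, 0, 5, 0], [-1, 2, -2, 1, 0], [-1, 4, -4, 0, 0], [-1, 4, -4, 0, 0], [-1, 4, -4, 0, 0]],
  ],
)

```text
time_s: 25.45
tcp_pos: [0.5673, 0.1031, 0.1748]
eef_rot: [179.9, 0.0, -90.1]
contact_force: [0.4, 0.8, -4.6]
gripper_width: 0.0372
gripper_force: 35.0
```

>>> jog_arm(
  deltas=[
    [[-1, 4, -4, 0, 0], [-1, 3.5, -4, 0, 0], [-1, 1.5, -2, 0, 0], [-1, 0, 0, 0, 0], [-1, 0, 0, 0, 0], [-1, 0, 0, 0, 0]],
  ],
)

```text
time_s: 26.2
tcp_pos: [0.6563, 0.0053, 0.1751]
eef_rot: [180.0, 0.0, -90.1]
contact_force: [-1.0, -0.3, -3.7]
gripper_width: 0.0374
gripper_force: 35.0
```

Run:
```python
from plant import r
from h import *
st=r.get_state();i=r.camera_info("wrist");im=r.capture("wrist");cv2.imwrite("pics/w11.png",im)
print(st["tcp_pos"],st["contact_force"],st["gripper_width"]);print(pads(im,P(i)))
```

```text
[0.65632743 0.00528141 0.17508258] [-0.97250164 -0.26967182 -3.73789905] 0.03742942346676923
{2: array([0.6568, 0.0042, 0.0607]), 3: array([ 0.6505, -0.0905,  0.0598])}
```

>>> jog_arm(
  deltas=[
    [[-1, 0.05, -0.1, -3, 0], [-1, 0, 0, -4, 0], [-1, 0, 0, -3, 0], [-1, 0, 0, -2, 0], [-1, 0, 0, -0.6, 0], [-1, 0, 0, 0, 0], [-1, 0, 0, 0, 0]],
  ],
)

```text
time_s: 27.12
tcp_pos: [0.6582, 0.0039, 0.0504]
eef_rot: [-179.9, 0.0, -90.1]
contact_force: [0.5, -0.5, -2.8]
gripper_width: 0.0374
gripper_force: 35.0
```

>>> jog_arm(
  deltas=[
    [[-1, -0.05, 0.05, -0.3, 0], [-1, 0, 0, -0.1, 0], [-1, 0, 0, 0, 0], [-1, 0, 0, -0.05, 0], [-1, 0, 0, 0, 0]],
  ],
)

```text
time_s: 27.75
tcp_pos: [0.657, 0.004, 0.0453]
eef_rot: [-180.0, -0.0, -90.1]
contact_force: [-3.8, 1.6, 5.9]
gripper_width: 0.0373
gripper_force: 35.0
```

Contact made. Releasing, lifting, then a final check.

>>> jog_arm(
  deltas=[
    [[0.4, 0, 0, 0, 0], [1, 0, 0, 0, 0], [1, 0, 0, 0, 0], [1, 0, 0, 0, 0], [1, 0, 0, 2, 0], [1, 0, 0, 4, 0], [1, 0, 0, 4, 0], [1, 0, 0, 4, 0]],
  ],
)

```text
time_s: 28.75
tcp_pos: [0.6568, 0.004, 0.1858]
eef_rot: [180.0, -0.0, -90.2]
contact_force: [0.7, 0.4, 0.4]
gripper_width: 0.0875
gripper_force: 0.0
```

Run:
```python
from plant import r
from h import *
i=r.camera_info("wrist");im=r.capture("wrist")
print(fit(im,P(i),"l",.6570,.0042,z0=.015,half=65),pads(im,P(i)))
```

```text
(array([0.65611458, 0.00408483]), np.float64(-4.322203998314988)) {1: array([0.6632, 0.0981, 0.0602]), 2: array([0.6568, 0.004 , 0.0603]), 3: array([ 0.6506, -0.0904,  0.0593])}
```

>>> jog_arm(
  deltas=[
    [[1, -2, 2, 2, 0], [1, -5, 3, 2, 0], [1, -5, 3, 0, 0], [1, -5, 3, 0, 0], [1, -3, 2, 0, 0], [1, 0, 0, 0, 0], [1, 0, 0, 0, 0], [1, 0, 0, 0, 0]],
  ],
)

```text
time_s: 29.8
tcp_pos: [0.4575, 0.1337, 0.2243]
eef_rot: [180.0, -0.0, -90.2]
contact_force: [0.4, 0.3, 0.9]
gripper_width: 0.0878
gripper_force: 0.0
```

Run:
```python
from plant import r
from h import *
print(r.get_state()["time_s"]);cv2.imwrite("pics/scene2.png",r.capture("scene"))
```

```text
29.8
```

View pics/scene2.png

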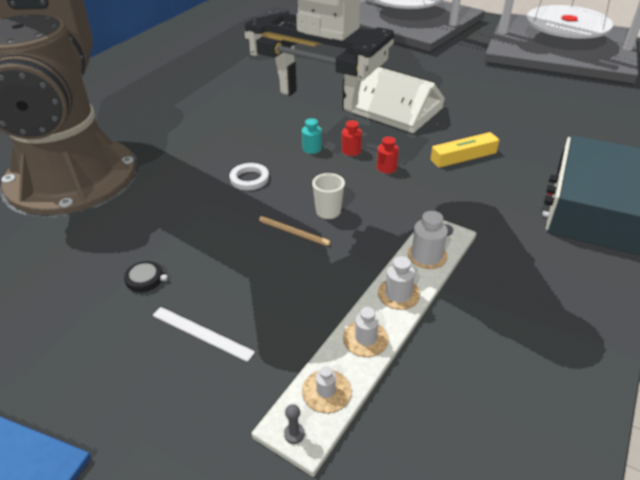

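The scene view shows all four weights upright in the middle of their pads. S is at (326,385) next to the post, then M (367,330), L (400,283) and XL (430,243). The cup is unmoved at (328,196) and the arm is clear, so I'm handing in.

```bash
python3 -c "
from plant import r
print(r.close_job())"
```

```text
the job is handed in; nothing more can be done
None
```

The job is handed in: the four weights stand upright within about 1.5 mm of their pad centres, S on pad_4 beside the post, then M, L and XL on pad_1, with the cup left where it was, at about 30 s on the robot's clock.

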